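# Stir the scent beads in the singing bowl

## Task

Take the upright wooden stirring stick from its coconut-wood spoon rest, put its thick foot down near the floor of the brass bowl, and stir the wooden scent beads in wide circles, clockwise seen from above, for at least two full turns, so that both large beads are pushed out of the places where they lay. Keep the two large beads in the bowl, then stand the stick back upright on the spot on the rest where it stood, and let go.

Things in the scene. Friction and masses are not known exactly. Their poses are not given: they have to be found in the camera images.
- stick: Pale wooden stick, 180 mm tall, upright on a coconut-wood spoon rest (flat round plate, 120 mm across, with a tab; top 10 mm above the work surface, no rim). Round foot 26 mm in diameter up to 32 mm, tapering to an 18 mm round stem from 46 mm up. About 80 g. Origin: centre of the foot's underside; z up the stick. Grip it 145 mm above the origin, fingers down. Return it within 25 mm of its start.
- bowl: Brass bowl on round wooden base, fixed; rim 200 mm across, 90 mm above the work surface; wall 4 mm. Inner floor flat, 150 mm across, 36 mm above the work surface. Origin: on its axis at work surface height, z up; yaw arbitrary. Five beads lie 29 to 39 mm from the axis, the middle is free. Stir with the foot's underside under 15 mm (say 5) above it on a 25 to 33 mm circle; over 34 may jam beads.
- bead_a: One of the two large wooden beads in the bowl: chunky bevelled disc 24 mm in diameter and 20 mm tall, lying flat (the three small ones: 16 and 14 mm). 12 g. Origin: its centre. Must be pushed more than 8 mm from its start while stirring, and stay in the bowl.
- bead_b: The other large wooden bead, same size and demands as bead_a. Origin: its centre.
Mind the look-alikes: they are no part of the job. There is more than one size of the bowl; the one meant has the size given above. What is shaped like the bead_a but pink is not meant.

How it is judged:
On the way, in this order (a step that is already met when the one before it is completed fails the run):
1. foot under 16 mm above the inner floor, in the bowl's +x+y quarter (more than 5 mm along both) (z of stick in the frame of bowl below 0.052 m and horizontal distance between stick and bowl below 0.075 m and x of stick in the frame of bowl above 0.005 m and y of stick in the frame of bowl above 0.005 m).
2. foot under 16 mm above the inner floor, in the bowl's +x-y quarter (more than 5 mm along both) (z of stick in the frame of bowl below 0.052 m and horizontal distance between stick and bowl below 0.075 m and x of stick in the frame of bowl above 0.005 m and y of stick in the frame of bowl below -0.005 m).
3. foot under 16 mm above the inner floor, in the bowl's -x-y quarter (more than 5 mm along both) (z of stick in the frame of bowl below 0.052 m and horizontal distance between stick and bowl below 0.075 m and x of stick in the frame of bowl below -0.005 m and y of stick in the frame of bowl below -0.005 m).
4. foot under 16 mm above the inner floor, in the bowl's -x+y quarter (more than 5 mm along both) (z of stick in the frame of bowl below 0.052 m and horizontal distance between stick and bowl below 0.075 m and x of stick in the frame of bowl below -0.005 m and y of stick in the frame of bowl above 0.005 m).
5. foot under 16 mm above the inner floor, in the bowl's +x+y quarter (more than 5 mm along both) again, both large beads over 8 mm from their starts (all of step 1 and distance of each of bead_a, bead_b from where it was at the start of the episode above 0.008 m).
At the end, for the whole second after the job is handed in: The stick stands upright (within 8 degrees) and still, released, its foot within 25 mm of where it stood at the start, and both large beads are inside the bowl, below the rim (distance of stick from where it was at the start of the episode below 0.025 m and angle between stick's own z axis and vertical below 0.15 rad and linear speed of stick below 0.02 m/s and horizontal distance between each of bead_a, bead_b and bowl below 0.095 m and z of bead_a in the frame of bowl between 0.03 and 0.09 m and z of bead_b in the frame of bowl between 0.03 and 0.09 m); the robot touches nothing.
It also fails if it takes over 64 s, if anything falls off the work surface, if the arm or the gripper's body presses on something with over 40 N, if the wrist force passes 120 N, or if a joint passes its speed limit or range.

## Robot

A 7-joint arm with a two-finger parallel gripper is mounted at the origin on the work surface. World frame = base frame: x ahead of the robot, y to its left, z up, the work surface at z = 0. Lengths are in m, angles in rad, forces in N, time in s.
With the tool pointing down it reaches from about 0.425 to 0.95 m from the base axis. Payload 4.7 kg.
Tool frame: the origin (TCP) lies on the centre line of the jaws, within the pads' length; the fingertips stand robot.finger_overhang ahead of it and the grasp point (between the pads) lies 8 mm behind it (robot.finger_overhang is the distance from the TCP to the fingertips, in m); z points along the fingers, y is the line along which they close (so a half turn about z gives the same grasp; the last joint's range is limited). The gripper opens to 87 mm and grips with 3 to 60 N. Pads are 19 mm wide; open, the fingers measure 117 mm over their backs; the gripper's body (75 mm by 190 mm) begins 51 mm behind the grasp point.
Start: joints at [-1.27, 0.469, -0.049, 1.532, 0.024, 1.141, -0.082], TCP at [0.219, 0.639, 0.234] pointing down, gripper open.
Joint ranges: [-2.59, 2.59], [-0.33, 1.99], [-1.39, 1.29], [0.1, 2.45], [-1.04, 4.18], [0.21, 1.99], [-2.66, 2.66]. Speed limits (rad/s): [2.57, 2.57, 3.14, 3.14, 3.14, 3.14, 3.14].

## Interface

Orientations are given as a unit quaternion [w, x, y, z].
In Python, from workcell import robot, optics gives the robot as it stands.
- The arm moves only by the tool play_rows, never from a script. Its arguments are lists of equal length, an entry for each row: "offset": the shift along the tool's x, y, z in units of 60 mm (1.0 is 60 mm), a list of three; "turn": the turn, a rotation vector about the tool's x, y, z in units of 6 degrees (1.0 is 6 degrees), a list of three; "jaw": the opening in per cent of the stroke, from 0 (shut) to 100 (fully open). In form: {"offset": [[dx, dy, dz], ...], "turn": [[wx, wy, wz], ...], "jaw": [jaw, ...]}. A call has 1 to 5 rows; each row is the pose to reach, as a shift and turn from the pose commanded when the call began, along the tool's axes at that moment; what a row does not reach only later rows make up. A row lasts 1/8 s, in which the tool goes at most 62.5 mm and 10.7 degrees, less where a joint would pass 70% of its speed; a pose out of reach is approached as far as the arm can. A call with a gripper value outside its range is refused whole. The fingers move at their own pace and stop on an object; the grip force is fixed at half the most. Time passes only in rows, so rows that repeat a pose let the fingers close. It gives the time, the measured TCP pose, the force, the opening and the grip force at its end, in the units of the state.
- robot.get_obs(): the state, without advancing time (a new reading comes with each control period).
- optics.capture(name): name is "scene" or "top"; returns the picture (384x512x3 uint8, red, green, blue); there is no depth.
- optics.calibration(name): a dict with "fx", "fy", "cx", "cy" (pixels), "dist_coeffs" ([k1, k2, p1, p2, k3] as OpenCV has them; the pictures are not rectified), "eye" and "attitude" of the camera in the world. Camera axes: x right, y down, z forward; pixel columns grow to the right and rows downward; lengths in m; the calibration is good to about 2 mm. A picture is of the moment at which its call begins. calibration takes no time and is no camera call.
- robot.hand_in(): hands the job in; it is judged then, once.
The state is a dict: "time_s": time; "joint_pos": joint angles; "dq": joint speeds; "effort": joint torques, N m; "eef_pos": TCP position; "orientation": TCP orientation; "contact_force": force on the tool from outside, world axes, zero at the start; "ft_torque": the same for the moment, N m; "grip_width": finger opening in m; "grip_force": force on a finger pad.
Only numpy, scipy, OpenCV 4.12 (cv2) and the standard library are available. Lean on these libraries where they do the work, as an engineer would, in place of code of your own. Each camera call takes 0.05 s, during which the arm holds its last target. There are 200 camera calls.

## Working session

There is one attempt and no reset: what is moved stays moved. The work goes in short steps, Python scripts to look and compute and a tool call to move; the robot and the scene stay as the last step left them, time stands still between calls to the robot, and variables do not carry over. Pictures are saved under pics/ and viewed, at most 10 in all, crops included, and the job is handed in when it is done.

Besides the shell and the picture viewer there is one more tool, called after ">>>" as name(argument=value, ...) on one line, values as JSON. play_rows: Moves the arm, as the interface text tells. Its arguments: {"type":"object","properties":{"offset":{"type":"array","items":{"type":"array","items":{"type":"number"}}},"turn":{"type":"array","items":{"type":"array","items":{"type":"number"}}},"jaw":{"type":"array","items":{"type":"number"}}},"required":["offset","turn","jaw"]}

```bash
mkdir -p pics
python3 - <<'E'
from workcell import robot, optics
import cv2
o=robot.get_obs(); print({k:o[k] for k in("time_s","eef_pos","orientation","grip_width")}, robot.finger_overhang)
for n in("scene","top"):
    print(n,optics.calibration(n)); cv2.imwrite(f"pics/{n}0.png",optics.capture(n)[:,:,::-1])
E
```

```text
{'time_s': 0.0, 'eef_pos': array([0.21842181, 0.63809047, 0.23247194]), 'orientation': array([-1.25101273e-04,  1.64137456e-01,  9.86436990e-01, -9.71990532e-04]), 'grip_width': 0.0871680854190313} 0.011
scene {'fx': 365.19152303661303, 'fy': 365.19152303661303, 'cx': 254.11448855504267, 'cy': 188.90207359084798, 'dist_coeffs': array([-0.00377066,  0.        ,  0.        ,  0.        ,  0.        ]), 'eye': array([ 0.80017045, -0.46737771,  0.55254504]), 'attitude': array([-0.41089412,  0.8400868 ,  0.31824488, -0.15537176])}
top {'fx': 366.1502550328406, 'fy': 366.1502550328406, 'cx': 257.7685918147601, 'cy': 195.517514360285, 'dist_coeffs': array([-0.01164214,  0.        ,  0.        ,  0.        ,  0.        ]), 'eye': array([ 0.26717523, -0.01644036,  0.94347559]), 'attitude': array([-0.05948776,  0.71342105, -0.69491596,  0.06770099])}
```

View pics/scene0.png

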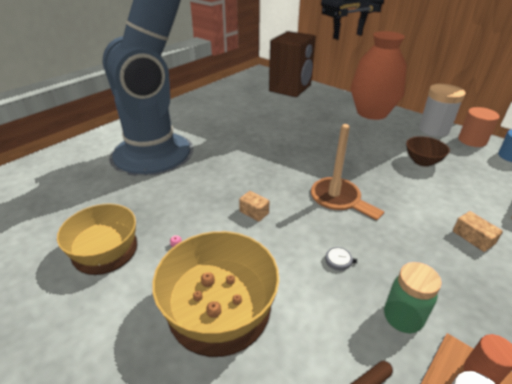

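View pics/top0.png

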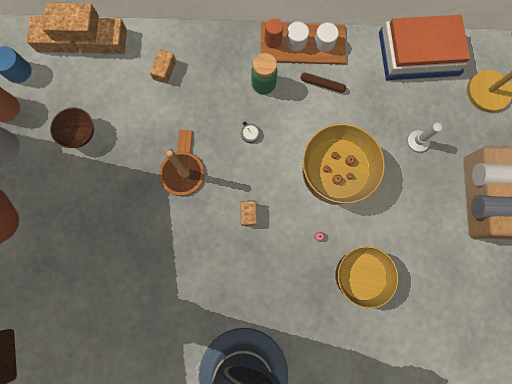

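Both views agree. The stick is at top (180,165) on its rest at (182,173). Possible mix-ups:
- **Bowl:** the big one at top (344,163) or the small one at (368,277). I choose the big one.
- **Stick:** the white stand at (425,137) and the dark handle at (323,82) are not it.
- **Beads:** the large brown ones are at (350,161) and (338,180). The pink one at (320,237) is not meant.

Next I take a close crop and measure.

```bash
cat > h.py <<'E'
import numpy as np, cv2
from scipy.spatial.transform import Rotation as R
from workcell import robot, optics
def ray(n,uv):
    c=optics.calibration(n); K=np.array([[c['fx'],0,c['cx']],[0,c['fy'],c['cy']],[0,0,1]])
    p=cv2.undistortPoints(np.array(uv,float).reshape(-1,1,2),K,c['dist_coeffs']).reshape(-1,2)
    q=c['attitude']; d=R.from_quat([q[1],q[2],q[3],q[0]]).apply(np.c_[p,np.ones(len(p))])
    return c['eye'],d
def plane(n,uv,z):
    e,d=ray(n,uv); return e+d*((z-e[2])/d[:,2])[:,None]
def proj(n,P):
    c=optics.calibration(n); K=np.array([[c['fx'],0,c['cx']],[0,c['fy'],c['cy']],[0,0,1]]); q=c['attitude']
    Rm=R.from_quat([q[1],q[2],q[3],q[0]]).as_matrix().T
    return cv2.projectPoints(np.array(P,float).reshape(-1,1,3),cv2.Rodrigues(Rm)[0],-Rm@c['eye'],K,c['dist_coeffs'])[0].reshape(-1,2)
def circ(P):
    A=np.c_[2*P[:,:2],np.ones(len(P))]; s=np.linalg.lstsq(A,(P[:,:2]**2).sum(1),rcond=None)[0]
    return s[:2],np.sqrt(s[2]+s[0]**2+s[1]**2)
E
python3 - <<'E'
from h import *
im=cv2.imread('pics/top0.png'); hsv=cv2.cvtColor(im,cv2.COLOR_BGR2HSV)
m=cv2.inRange(hsv,(18,120,60),(32,255,255))
cs=[c for c in cv2.findContours(m,cv2.RETR_EXTERNAL,cv2.CHAIN_APPROX_NONE)[0] if cv2.contourArea(c)>1500]
for c in cs:
    h=cv2.convexHull(c).reshape(-1,2); print('brass',h.mean(0),circ(plane('top',h,.09)))
# rest: orange-brown
m2=cv2.inRange(hsv,(3,90,40),(17,255,255)); m2[:,:150]=0;m2[:,215:]=0;m2[:120]=0;m2[205:]=0
c=max(cv2.findContours(m2,cv2.RETR_EXTERNAL,cv2.CHAIN_APPROX_NONE)[0],key=cv2.contourArea).reshape(-1,2)
c=c[c[:,1]>160]; print('rest',circ(plane('top',c,.01)))
s=cv2.imread('pics/scene0.png')
a=cv2.resize(im[115:215,295:395],(400,400),interpolation=3)
b=cv2.resize(im[120:220,140:240],(400,400),interpolation=3)
d=cv2.resize(s[115:225,300:390],(327,400),interpolation=3)
# keep within 800 wide
cv2.imwrite('pics/crop1.png',cv2.resize(np.hstack([a,b,d]),None,fx=.7,fy=.7))
E
```

```text
brass [368.375  275.3125] (array([ 0.24111284, -0.28078906]), np.float64(0.0693489907360265))
brass [345.8 165. ] (array([ 0.50996669, -0.22897183]), np.float64(0.09901467922993018))
rest (array([0.49151045, 0.17634475]), np.float64(0.058498975000340944))
```

View pics/crop1.png

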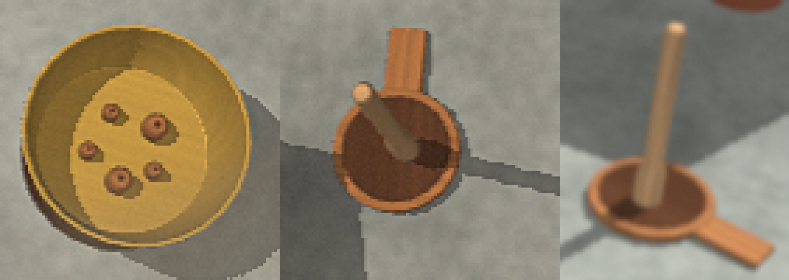

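The crop shows the bowl with two large brown beads at about top (351,160) and (337,180). The stick's tip is at top (169,153) and scene (346,126), and its foot is near top (184,172).

Run:
```python
from h import *
im=cv2.imread('pics/top0.png')
print('tip@.19 top',plane('top',[[169.3,152.9]],.19),'scene',plane('scene',[[345.6,126.5]],.19))
print('foot@.01 top',plane('top',[[184.3,172.9]],.012))
b=plane('top',[[350.7,160],[337.5,179.6],[295+111/2.8,115+113/2.8],[295+89/2.8,115+150/2.8],[295+154/2.8,115+170/2.8]],.052)
print('beads',b, np.linalg.norm(b[:,:2]-[.510,-.229],axis=1))
print(proj('top',[[.51,-.229,.036]]))
# inner floor check in scene: project rim
s=cv2.imread('pics/scene0.png');hsv=cv2.cvtColor(s,cv2.COLOR_BGR2HSV)
m=cv2.inRange(hsv,(18,120,60),(32,255,255)); m[:,:145]=0;m[:,300:]=0
c=max(cv2.findContours(m,cv2.RETR_EXTERNAL,cv2.CHAIN_APPROX_NONE)[0],key=cv2.contourArea)
h=cv2.convexHull(c).reshape(-1,2); h=h[h[:,1]<285]; print('scene rim',circ(plane('scene',h,.09)))
```

```text
tip@.19 top [[0.4915897  0.16732628 0.19      ]] scene [[0.49408865 0.16539899 0.19      ]]
foot@.01 top [[0.49160682 0.16797971 0.012     ]]
beads [[ 0.52745233 -0.2576344   0.052     ]
 [ 0.47563296 -0.2233586   0.052     ]
 [ 0.53843677 -0.21699933  0.052     ]
 [ 0.50332293 -0.19670058  0.052     ]
 [ 0.48653176 -0.25500964  0.052     ]] [0.03353376 0.03482698 0.03086528 0.03298236 0.03503227]
[[338.07809747 167.96753143]]
scene rim (array([ 0.50885827, -0.22918116]), np.float64(0.09762671074423256))
```

>>> play_rows(offset=[[-0.78,-0.68,0],[-1.56,-1.36,0],[-2.34,-2.04,0],[-3.12,-2.72,0],[-3.9,-3.4,0]], turn=[[0,0,0],[0,0,0],[0,0,0],[0,0,0],[0,0,0]], jaw=[100,100,100,100,100])

```text
time_s: 0.72
eef_pos: [0.3746, 0.3678, 0.2333]
orientation: [-0.0, 0.164, 0.986, -0.0]
contact_force: [0.7, 0.9, -0.3]
grip_width: 0.087
grip_force: 0.0
```

```bash
cat >> h.py <<'E'
def go(x,y,z=None):
    o=robot.get_obs(); q=o['orientation']; r=R.from_quat([q[1],q[2],q[3],q[0]]); p=o['eef_pos']
    d=np.array([x,y,p[2] if z is None else z])-p
    print(o['time_s'],p.round(4),'units',(r.inv().apply(d)/.06).round(3),'rv/6deg',(r.inv()*R.from_quat([.164,.9864,0,0])).as_rotvec(degrees=True).round(2)/6, o['joint_pos'].round(2), o['contact_force'].round(1),o['grip_width'])
E
python3 -c "
from h import *
go(.492,.1665)"
```

```text
0.725 [0.3746 0.3678 0.2333] units [-2.938 -2.54   0.   ] rv/6deg [-0.00166667 -0.         -0.00166667] [-0.89  0.22  0.04  1.89 -0.01  1.03  0.39] [ 0.7  0.9 -0.3] 0.08701834265319747
```

>>> play_rows(offset=[[-0.75,-0.65,0],[-1.5,-1.3,0],[-2.2,-1.9,0],[-2.75,-2.38,0],[-2.94,-2.54,0]], turn=[[0,0,0],[0,0,0],[0,0,0],[0,0,0],[0,0,0]], jaw=[100,100,100,100,100])

```text
time_s: 1.35
eef_pos: [0.4923, 0.1656, 0.2333]
orientation: [-0.0, 0.167, 0.986, -0.0]
contact_force: [-0.2, 0.7, 0.1]
grip_width: 0.087
grip_force: 0.0
```

```bash
python3 -c "
from h import *
go(.492,.1665,.147)
for n in('scene','top'): cv2.imwrite(f'pics/{n}1.png',optics.capture(n)[:,:,::-1])
s=cv2.imread('pics/scene1.png')[90:230,280:400];t=cv2.imread('pics/top1.png')[110:230,130:250]
cv2.imwrite('pics/c2.png',np.hstack([cv2.resize(s,(360,420),interpolation=3),cv2.resize(t,(420,420),interpolation=3)]))"
```

```text
1.35 [0.4923 0.1656 0.2333] units [0.011 0.014 1.439] rv/6deg [-0.00833333  0.         -0.05      ] [-0.57  0.21  0.19  1.91 -0.05  1.02  0.88] [-0.2  0.7  0.1] 0.08703427265391477
```

View pics/c2.png

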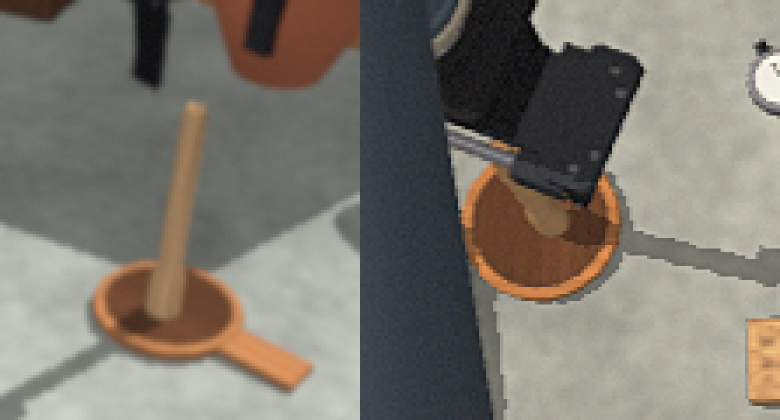

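The jaws straddle the stick: the fingertips are at crop (150,85) and (258,50), with the stick top at (196,105) between them. Going down to grasp.

>>> play_rows(offset=[[0.01,0.01,0.5],[0.01,0.01,1.0],[0.01,0.01,1.44],[0.01,0.01,1.44],[0.01,0.01,1.44]], turn=[[0,0,0],[0,0,0],[0,0,0],[0,0,0],[0,0,0]], jaw=[100,100,100,70,40])

```text
time_s: 2.08
eef_pos: [0.4912, 0.1708, 0.1479]
orientation: [0.0, 0.163, 0.987, 0.001]
contact_force: [0.2, -0.5, 0.1]
grip_width: 0.0744
grip_force: 0.0
```

>>> play_rows(offset=[[0,0,0],[0,0,0],[0,0,0],[0,0,0],[0,0,0]], turn=[[0,0,0],[0,0,0],[0,0,0],[0,0,0],[0,0,0]], jaw=[30,20,10,5,5])

```text
time_s: 2.7
eef_pos: [0.4911, 0.1693, 0.1472]
orientation: [-0.0, 0.164, 0.986, 0.0]
contact_force: [-0.5, 0.1, 0.2]
grip_width: 0.0249
grip_force: 0.0
```

```bash
python3 -c "
from h import *
go(.509,-.229,.30)"
```

```text
2.7 [0.4911 0.1693 0.1472] units [-2.433 -6.183 -2.548] rv/6deg [ 0.00166667 -0.         -0.00333333] [-0.56  0.32  0.17  2.   -0.07  0.83  0.9 ] [-0.5  0.1  0.2] 0.024912210330744373
```

>>> play_rows(offset=[[0,0,0],[0,0,0],[0,0,0],[0,0,-0.1],[0,0,-0.3]], turn=[[0,0,0],[0,0,0],[0,0,0],[0,0,0],[0,0,0]], jaw=[0,0,0,0,0])

```text
time_s: 3.32
eef_pos: [0.4907, 0.1692, 0.1653]
orientation: [-0.0, 0.164, 0.986, -0.0]
contact_force: [0.0, -0.1, -0.5]
grip_width: 0.0176
grip_force: 30.0
```

```bash
python3 -c "
from h import *
go(.509,-.229,.29)
for n in('scene','top'): cv2.imwrite(f'pics/{n}2.png',optics.capture(n)[:,:,::-1])
s=cv2.imread('pics/scene2.png')[90:230,280:400];t=cv2.imread('pics/top2.png')[110:230,130:250]
cv2.imwrite('pics/c3.png',np.hstack([cv2.resize(s,(360,420),interpolation=3),cv2.resize(t,(420,420),interpolation=3)]))"
```

```text
3.325 [0.4907 0.1692 0.1653] units [-2.436 -6.181 -2.075] rv/6deg [-0.00666667 -0.00833333 -0.00333333] [-0.56  0.29  0.18  1.98 -0.07  0.87  0.89] [ 0.  -0.1 -0.5] 0.01764048687020202
```

View pics/c3.png

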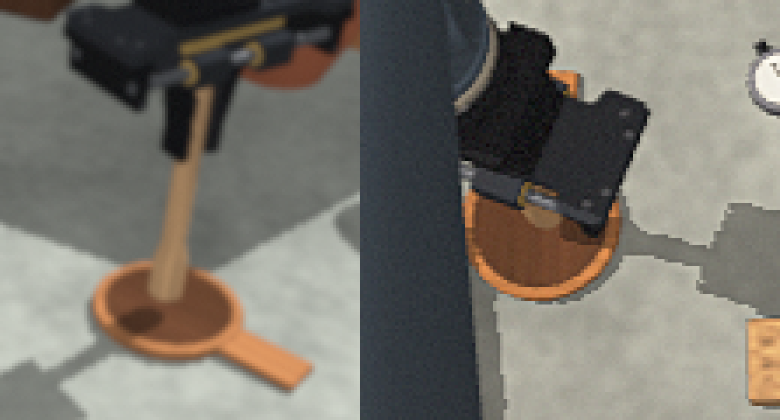

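The stick is held upright and clear of the plate, its foot at crop (165,295). Carrying it to above the bowl.

>>> play_rows(offset=[[0,0,-0.6],[-0.15,-0.4,-1.2],[-0.45,-1.15,-1.6],[-0.75,-1.95,-1.6],[-1.05,-2.75,-1.6]], turn=[[0,0,0],[0,0,0],[0,0,0],[0,0,0],[0,0,0]], jaw=[0,0,0,0,0])

```text
time_s: 4.05
eef_pos: [0.4973, -0.0087, 0.2619]
orientation: [0.001, 0.164, 0.986, 0.0]
contact_force: [0.9, -0.0, -1.4]
grip_width: 0.0172
grip_force: 30.0
```

>>> play_rows(offset=[[-0.3,-0.8,0],[-0.6,-1.6,0],[-0.9,-2.4,0],[-1.25,-3.1,0],[-1.386,-3.431,0]], turn=[[0,0,0],[0,0,0],[0,0,0],[0,0,0],[0,0,0]], jaw=[0,0,0,0,0])

```text
time_s: 4.68
eef_pos: [0.5088, -0.2321, 0.2614]
orientation: [0.0, 0.166, 0.986, -0.001]
contact_force: [0.4, 0.1, -0.9]
grip_width: 0.0171
grip_force: 30.0
```

```bash
python3 -c "
from h import *
go(.509,-.229,.178)
for n in('scene','top'): cv2.imwrite(f'pics/{n}3.png',optics.capture(n)[:,:,::-1])
s=cv2.imread('pics/scene3.png')[130:370,130:330]
cv2.imwrite('pics/c4.png',cv2.resize(s,(480,576),interpolation=3))"
```

```text
4.675 [ 0.5088 -0.2321  0.2614] units [0.015 0.052 1.39 ] rv/6deg [-0.01        0.00833333 -0.04      ] [-0.02  0.27  0.46  1.8  -0.13  1.11  1.72] [ 0.4  0.1 -0.9] 0.01706379167143449
```

View pics/c4.png

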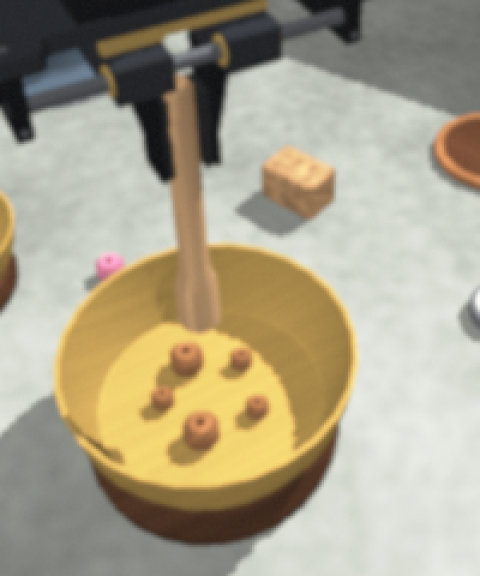

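The stick hangs in the jaws with its foot at crop (200,325), which is scene (213,265), over the free middle of the five beads. Next I check the foot against the model and work out the stir waypoints.

Run:
```python
from h import *
print(proj('scene',[[.5088,-.2321,.1242],[.5088,-.2321,.14]]))
r=R.from_quat([.164,.9864,0,0])
def U(a,rad=.029): return np.array([rad*np.cos(np.radians(a)),rad*np.sin(np.radians(a)),0])
# start from centre -> 60deg, then clockwise, 24deg/row
print('out',(r.inv().apply(U(60))/.06).round(3))
for s in range(60,-301,-120):
    print(s,[(r.inv().apply(U(s-24*k)-U(s))/.06).round(2)[:2].tolist() for k in range(1,6)])
```

```text
[[212.8631739  262.20143999]
 [212.13245735 255.15036348]]
out [-0.093  0.474  0.   ]
60 [[-0.18, -0.08], [-0.32, -0.23], [-0.39, -0.42], [-0.37, -0.62], [-0.27, -0.79]]
-60 [[0.16, -0.12], [0.36, -0.17], [0.55, -0.13], [0.72, -0.01], [0.82, 0.16]]
-180 [[0.02, 0.2], [-0.04, 0.39], [-0.17, 0.54], [-0.35, 0.63], [-0.55, 0.63]]
-300 [[-0.18, -0.08], [-0.32, -0.23], [-0.39, -0.42], [-0.37, -0.62], [-0.27, -0.79]]
```

>>> play_rows(offset=[[0.01,0.05,0.2],[0.01,0.05,0.6],[0.01,0.05,1.0],[0.01,0.05,1.3],[0.01,0.05,1.39]], turn=[[0,0,0],[0,0,0],[0,0,0],[0,0,0],[0,0,0]], jaw=[0,0,0,0,0])

```text
time_s: 5.4
eef_pos: [0.5091, -0.2243, 0.1763]
orientation: [-0.001, 0.163, 0.987, 0.0]
contact_force: [0.9, -0.5, -0.1]
grip_width: 0.0174
grip_force: 30.0
```

>>> play_rows(offset=[[-0.02,0.1,-0.03],[-0.04,0.2,-0.03],[-0.07,0.3,-0.03],[-0.1,0.4,-0.03],[-0.1,0.4,-0.03]], turn=[[0,0,0],[0,0,0],[0,0,0],[0,0,0],[0,0,0]], jaw=[0,0,0,0,0])

```text
time_s: 6.02
eef_pos: [0.5236, -0.2044, 0.1796]
orientation: [0.0, 0.164, 0.987, 0.0]
contact_force: [-0.2, 0.1, -1.3]
grip_width: 0.0171
grip_force: 30.0
```

```bash
python3 -c "
from h import *
go(.5235,-.2039,.178)"
```

```text
6.025 [ 0.5236 -0.2044  0.1796] units [0.004 0.007 0.026] rv/6deg [0.00333333 0.00166667 0.01      ] [-0.04  0.36  0.42  1.89 -0.18  0.94  1.71] [-0.2  0.1 -1.3] 0.01705758222033237
```

Now clockwise, beginning in the +x+y quarter.

>>> play_rows(offset=[[-0.18,-0.08,0.02],[-0.32,-0.23,0.02],[-0.39,-0.42,0.02],[-0.37,-0.62,0.02],[-0.27,-0.79,0.02]], turn=[[0,0,0],[0,0,0],[0,0,0],[0,0,0],[0,0,0]], jaw=[0,0,0,0,0])

```text
time_s: 6.65
eef_pos: [0.5222, -0.2564, 0.1782]
orientation: [-0.0, 0.165, 0.986, -0.0]
contact_force: [-0.3, -0.0, -1.6]
grip_width: 0.0173
grip_force: 30.0
```

>>> play_rows(offset=[[0.16,-0.12,0],[0.36,-0.17,0],[0.55,-0.13,0],[0.72,-0.01,0],[0.82,0.16,0]], turn=[[0,0,0],[0,0,0],[0,0,0],[0,0,0],[0,0,0]], jaw=[0,0,0,0,0])

```text
time_s: 7.28
eef_pos: [0.4792, -0.2289, 0.1784]
orientation: [0.0, 0.164, 0.986, 0.0]
contact_force: [0.2, 1.0, -0.8]
grip_width: 0.0174
grip_force: 30.0
```

>>> play_rows(offset=[[0.02,0.2,0],[-0.04,0.39,0],[-0.17,0.54,0],[-0.35,0.63,0],[-0.55,0.63,0]], turn=[[0,0,0],[0,0,0],[0,0,0],[0,0,0],[0,0,0]], jaw=[0,0,0,0,0])

```text
time_s: 7.9
eef_pos: [0.5244, -0.205, 0.1782]
orientation: [0.0, 0.164, 0.987, -0.0]
contact_force: [0.0, -0.7, -1.7]
grip_width: 0.0175
grip_force: 30.0
```

```bash
python3 -c "
from h import *
go(.5235,-.2039,.178)
cv2.imwrite('pics/scene4.png',optics.capture('scene')[:,:,::-1])
s=cv2.imread('pics/scene4.png')[130:370,130:330]
cv2.imwrite('pics/c5.png',cv2.resize(s,(480,576),interpolation=3))"
```

```text
7.9 [ 0.5244 -0.205   0.1782] units [0.019 0.013 0.003] rv/6deg [-0.          0.00166667  0.00666667] [-0.03  0.36  0.42  1.88 -0.18  0.94  1.71] [ 0.  -0.7 -1.7] 0.017543252463025138
```

View pics/c5.png

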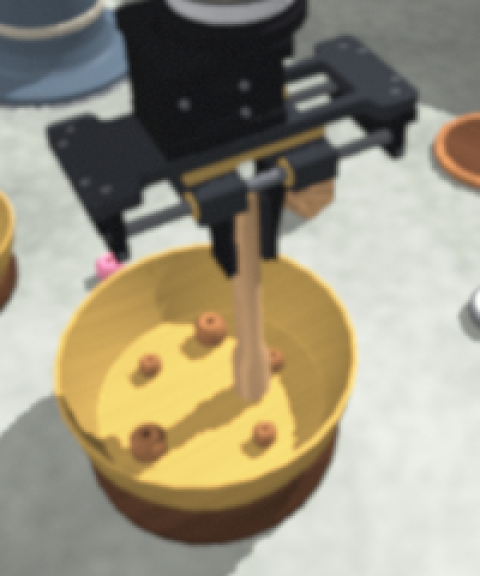

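After one turn both large beads have clearly moved, from crop (187,358) to (210,328) and from (200,430) to (149,440). All five are in the bowl and the stick is upright. Two more turns follow.

>>> play_rows(offset=[[-0.18,-0.08,0],[-0.32,-0.23,0],[-0.39,-0.42,0],[-0.37,-0.62,0],[-0.27,-0.79,0]], turn=[[0,0,0],[0,0,0],[0,0,0],[0,0,0],[0,0,0]], jaw=[0,0,0,0,0])

```text
time_s: 8.57
eef_pos: [0.5221, -0.2563, 0.1782]
orientation: [-0.0, 0.165, 0.986, -0.0]
contact_force: [0.1, 0.7, -0.6]
grip_width: 0.0172
grip_force: 30.0
```

>>> play_rows(offset=[[0.16,-0.12,0],[0.36,-0.17,0],[0.55,-0.13,0],[0.72,-0.01,0],[0.82,0.16,0]], turn=[[0,0,0],[0,0,0],[0,0,0],[0,0,0],[0,0,0]], jaw=[0,0,0,0,0])

```text
time_s: 9.2
eef_pos: [0.4793, -0.2289, 0.1784]
orientation: [0.0, 0.164, 0.986, 0.0]
contact_force: [0.2, 0.2, -0.9]
grip_width: 0.0176
grip_force: 30.0
```

>>> play_rows(offset=[[0.02,0.2,0],[-0.04,0.39,0],[-0.17,0.54,0],[-0.35,0.63,0],[-0.55,0.63,0]], turn=[[0,0,0],[0,0,0],[0,0,0],[0,0,0],[0,0,0]], jaw=[0,0,0,0,0])

```text
time_s: 9.82
eef_pos: [0.5243, -0.205, 0.1782]
orientation: [0.0, 0.164, 0.987, -0.0]
contact_force: [0.4, 0.1, -0.1]
grip_width: 0.0175
grip_force: 30.0
```

>>> play_rows(offset=[[-0.18,-0.08,0],[-0.32,-0.23,0],[-0.39,-0.42,0],[-0.37,-0.62,0],[-0.27,-0.79,0]], turn=[[0,0,0],[0,0,0],[0,0,0],[0,0,0],[0,0,0]], jaw=[0,0,0,0,0])

```text
time_s: 10.45
eef_pos: [0.5221, -0.2564, 0.1783]
orientation: [-0.0, 0.165, 0.986, -0.0]
contact_force: [0.5, 0.8, -0.9]
grip_width: 0.017
grip_force: 30.0
```

>>> play_rows(offset=[[0.16,-0.12,0],[0.36,-0.17,0],[0.55,-0.13,0],[0.72,-0.01,0],[0.82,0.16,0]], turn=[[0,0,0],[0,0,0],[0,0,0],[0,0,0],[0,0,0]], jaw=[0,0,0,0,0])

```text
time_s: 11.08
eef_pos: [0.4793, -0.2289, 0.1784]
orientation: [0.0, 0.164, 0.986, 0.0]
contact_force: [0.7, 0.1, -0.8]
grip_width: 0.0175
grip_force: 30.0
```

>>> play_rows(offset=[[0.02,0.2,0],[-0.04,0.39,0],[-0.17,0.54,0],[-0.35,0.63,0],[-0.55,0.63,0]], turn=[[0,0,0],[0,0,0],[0,0,0],[0,0,0],[0,0,0]], jaw=[0,0,0,0,0])

```text
time_s: 11.7
eef_pos: [0.5244, -0.205, 0.1782]
orientation: [0.0, 0.164, 0.987, -0.0]
contact_force: [-0.1, -0.0, -0.3]
grip_width: 0.0174
grip_force: 30.0
```

>>> play_rows(offset=[[0,0,-0.2],[0,0,-0.6],[0,0,-1.0],[0,0,-1.4],[0,0,-1.5]], turn=[[0,0,0],[0,0,0],[0,0,0],[0,0,0],[0,0,0]], jaw=[0,0,0,0,0])

```text
time_s: 12.32
eef_pos: [0.5235, -0.2062, 0.2705]
orientation: [0.002, 0.165, 0.986, -0.0]
contact_force: [-0.3, -0.1, -1.4]
grip_width: 0.0174
grip_force: 30.0
```

```bash
python3 -c "
from h import *
go(.491,.169)
cv2.imwrite('pics/scene5.png',optics.capture('scene')[:,:,::-1])
s=cv2.imread('pics/scene5.png')[130:370,130:330]
cv2.imwrite('pics/c6.png',cv2.resize(s,(480,576),interpolation=3))"
```

```text
12.325 [ 0.5235 -0.2062  0.2705] units [ 2.545  5.737 -0.007] rv/6deg [ 0.00333333  0.035      -0.015     ] [-0.06  0.26  0.44  1.78 -0.12  1.12  1.66] [-0.3 -0.1 -1.4] 0.017362056709010285
```

View pics/c6.png

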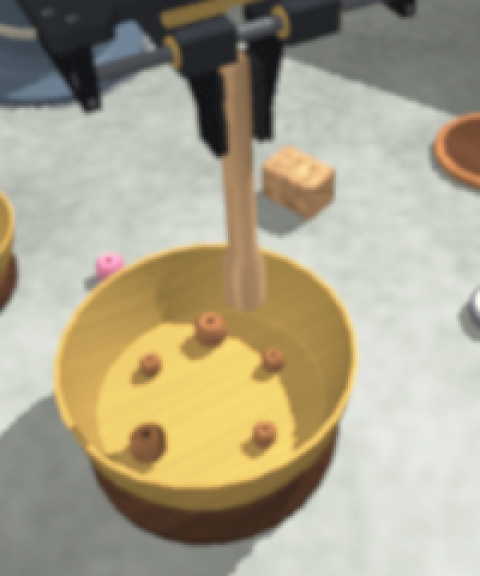

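All five beads lie in the bowl, the large ones at crop (210,328) and (149,440), and the stick is clear. Checking how far the beads moved.

```bash
python3 -c "
from h import *
P=plane('scene',[[207.9,279.2],[217.5,266.7],[213.3,309.2],[192,313.3]],.048);print(P, np.linalg.norm(P[0]-P[1]),np.linalg.norm(P[2]-P[3]))"
```

```text
[[ 0.47802469 -0.22180519  0.048     ]
 [ 0.47060205 -0.19191797  0.048     ]
 [ 0.52764037 -0.25620557  0.048     ]
 [ 0.50802973 -0.28338449  0.048     ]] 0.030795146493563446 0.03351524062619601
```

>>> play_rows(offset=[[0.3,0.6,0],[0.6,1.3,0],[0.9,2.1,0],[1.25,2.9,0],[1.6,3.65,0]], turn=[[0,0,0],[0,0,0],[0,0,0],[0,0,0],[0,0,0]], jaw=[0,0,0,0,0])

```text
time_s: 13.0
eef_pos: [0.5022, 0.0347, 0.2675]
orientation: [-0.001, 0.164, 0.986, -0.0]
contact_force: [1.4, -0.1, -0.3]
grip_width: 0.0174
grip_force: 30.0
```

>>> play_rows(offset=[[0.3,0.7,0],[0.6,1.4,0.1],[0.88,1.95,0.5],[0.945,2.087,1.0],[0.945,2.087,1.3]], turn=[[0,0,0],[0,0,0],[0,0,0],[0,0,0],[0,0,0]], jaw=[0,0,0,0,0])

```text
time_s: 13.62
eef_pos: [0.4884, 0.1706, 0.1879]
orientation: [-0.002, 0.163, 0.987, -0.001]
contact_force: [-0.6, -0.2, -2.3]
grip_width: 0.0174
grip_force: 30.0
```

>>> play_rows(offset=[[0,0,0],[0,0,0]], turn=[[0,0,0],[0,0,0]], jaw=[0,0])

```text
time_s: 13.88
eef_pos: [0.4904, 0.1697, 0.1907]
orientation: [0.0, 0.164, 0.986, 0.0]
contact_force: [1.1, -0.8, -0.9]
grip_width: 0.0175
grip_force: 30.0
```

```bash
python3 -c "
from h import *
go(.491,.169,.1475)"
```

```text
13.875 [0.4904 0.1697 0.1907] units [-0.012 -0.009  0.72 ] rv/6deg [ 0.00333333  0.00333333 -0.01      ] [-0.57  0.26  0.19  1.96 -0.06  0.93  0.89] [ 1.1 -0.8 -0.9] 0.017511579532193074
```

Both beads moved more than 30 mm. Lowering gently onto the rest.

>>> play_rows(offset=[[-0.01,-0.01,0.25],[-0.01,-0.01,0.48],[-0.01,-0.01,0.62],[-0.01,-0.01,0.7],[-0.01,-0.01,0.71]], turn=[[0,0,0],[0,0,0],[0,0,0],[0,0,0],[0,0,0]], jaw=[0,0,0,0,0])

```text
time_s: 14.5
eef_pos: [0.4905, 0.1693, 0.1475]
orientation: [-0.0, 0.164, 0.986, -0.0]
contact_force: [-0.4, 0.8, -0.3]
grip_width: 0.0174
grip_force: 30.0
```

>>> play_rows(offset=[[0,0,0],[0,0,0]], turn=[[0,0,0],[0,0,0]], jaw=[0,0])

```text
time_s: 14.75
eef_pos: [0.4907, 0.1694, 0.148]
orientation: [0.0, 0.164, 0.986, 0.0]
contact_force: [-0.1, -0.7, -1.2]
grip_width: 0.0172
grip_force: 30.0
```

>>> play_rows(offset=[[0,0,0.015],[0,0,0.015],[0,0,0.015],[0,0,0.015],[0,0,0.015]], turn=[[0,0,0],[0,0,0],[0,0,0],[0,0,0],[0,0,0]], jaw=[0,0,30,60,100])

```text
time_s: 15.38
eef_pos: [0.4904, 0.1693, 0.1468]
orientation: [-0.0, 0.164, 0.986, 0.0]
contact_force: [0.4, 0.0, 0.4]
grip_width: 0.0382
grip_force: 0.0
```

>>> play_rows(offset=[[0,0,0],[0,0,0],[0,0,0],[0,0,0],[0,0,0]], turn=[[0,0,0],[0,0,0],[0,0,0],[0,0,0],[0,0,0]], jaw=[100,100,100,100,100])

```text
time_s: 16.0
eef_pos: [0.4905, 0.1693, 0.1468]
orientation: [-0.0, 0.164, 0.986, 0.0]
contact_force: [-0.8, -0.2, -0.3]
grip_width: 0.0843
grip_force: 0.0
```

>>> play_rows(offset=[[0,0,-0.2],[0,0,-0.6],[0,0,-1.2],[0,0,-1.9],[0,0,-2.2]], turn=[[0,0,0],[0,0,0],[0,0,0],[0,0,0],[0,0,0]], jaw=[100,100,100,100,100])

```text
time_s: 16.62
eef_pos: [0.4916, 0.1695, 0.2824]
orientation: [0.002, 0.164, 0.986, 0.002]
contact_force: [-0.3, -1.2, 0.1]
grip_width: 0.0868
grip_force: 0.0
```

```bash
python3 -c "
from h import *
go(.491,.169)
cv2.imwrite('pics/scene6.png',optics.capture('scene')[:,:,::-1])
s=cv2.imread('pics/scene6.png')[70:370,130:410]
cv2.imwrite('pics/c7.png',cv2.resize(s,(560,600),interpolation=3))"
```

```text
16.625 [0.4916 0.1695 0.2824] units [ 0.006 -0.011 -0.   ] rv/6deg [ 0.03666667  0.035      -0.005     ] [-0.59  0.17  0.2   1.85 -0.04  1.13  0.87] [-0.3 -1.2  0.1] 0.0868120089745781
```

View pics/c7.png

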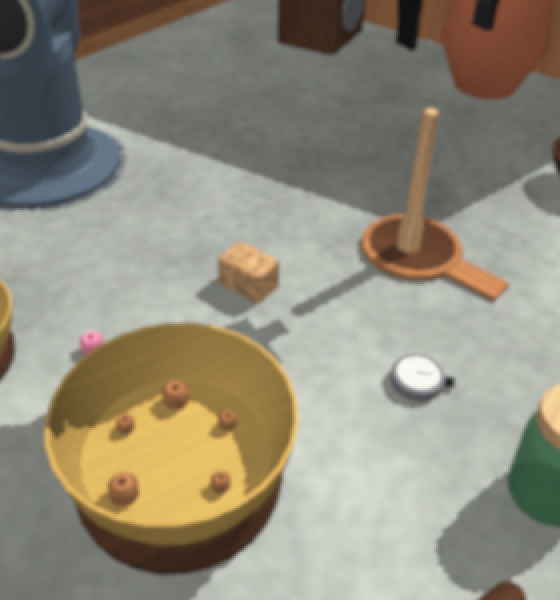

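The stick stands upright on the rest at its old spot, its tip at scene (345,126) as at the start. The gripper is clear and all beads are in the bowl.

```bash
python3 -c "
from workcell import robot
print(robot.hand_in())"
```

```text
the job is handed in; nothing more can be done
None
```

The job is handed in, with no verdict shown: after three clockwise turns both large beads had moved over 30 mm and stayed in the bowl, and the stick stands upright and released on its starting spot.

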